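Put the dried tin away in the caddy's free pocket

ROBOT

A 6-joint arm with a two-finger parallel gripper is mounted at the origin on the work surface. World frame = base frame: x ahead of the robot, y to its left, z up, the work surface at z = 0. Lengths are in m, angles in rad, forces in N, time in s.
With the tool pointing down it reaches from about 0.35 to 0.975 m from the base axis. Payload 4.9 kg.
Tool frame: the origin (TCP) lies midway between the tips of the shut fingers; the grasp point (between the pads) lies 19 mm behind it (ctrl.hold_point_z is the distance from the TCP to the grasp point, in m); z points along the fingers, y is the line along which they close (so a half turn about z gives the same grasp; the last joint's range is limited). The gripper opens to 85 mm and grips with 20 to 120 N. Pads are 22 mm wide; open, the fingers measure 114 mm over their backs; the gripper's body (76 mm by 85 mm) begins 54 mm behind the grasp point. The pads swing forward as they close: fully open they stand 13 mm farther back than shut.
Start: joints at [-1.43, 0.053, 1.613, -0, 1.476, -0.119], TCP at [0.161, -0.604, 0.231] pointing down, gripper open.
Joint ranges: [-3.01, 3.01], [-1.01, 2.22], [0.06, 2.58], [-1.02, 4.17], [0.09, 2.62], [-3.14, 3.14]. Speed limits (rad/s): [2.57, 2.57, 3.14, 3.14, 3.14, 3.14].

INTERFACE

Orientations are given as a rotation vector (axis times angle).
In Python, from station import status, viewer, finish_job, ctrl gives the robot as it stands.
- The arm moves only by the shell command python3 -m jog 'ROWS' [FORCE]. ROWS is JSON, a list of rows, each a list of 7 numbers: the turn, a rotation vector about the tool's x, y, z each as a share of 5 degrees, from -1 to 1, then the shift along the tool's x, y, z each as a share of 30 mm, from -1 to 1, then the opening, from -1 (shut) to 1 (fully open). A call has 1 to 5 rows; each row shifts and turns the commanded pose from where the row before left it, along the tool's axes as they then stand; what a row does not reach is not made up. A row lasts 1/8 s, in which the tool goes at most 62.5 mm and 10.7 degrees, less where a joint would pass 70% of its speed; a pose out of reach is approached as far as the arm can. A call with a number of a shift or a turn outside -1 to 1 is refused whole. A call with a gripper value outside its range is refused whole. The fingers move at their own pace and stop on an object; FORCE is the grip in N (left out, the last holds). Time passes only in rows, so rows that do not move let the fingers close. It gives the time, the measured TCP pose, the force, the opening and the grip force at its end, in the units of the state.
- status.get_obs(): the state, without advancing time (a new reading comes with each control period).
- viewer.get_image(name): name is "side" or "top" or "wrist"; returns a dict with "img" (480x640x3 uint8, red, green, blue), "fovy" (degrees; the focal length in pixels is half the picture's height over the tangent of half this angle, whatever the lens; pixels are square), "cx", "cy" (the principal point, pixels), "rvec" (rotation vector, rad) and "tvec" (3), from world to camera coordinates, as OpenCV has them. Camera axes: x right, y down, z forward; pixel columns grow to the right and rows downward; lengths in m; the calibration is good to about 2 mm. A picture is of the moment at which its call begins. There is no depth.
- finish_job(): hands the job in; it is judged then, once.
The state is a dict: "t": time; "q": joint angles; "dq": joint speeds; "effort": joint torques, N m; "tool_pos": TCP position; "tool_rot": TCP orientation; "contact_force": force on the tool from outside, world axes, zero at the start; "wrist_torque": the same for the moment, N m; "opening": finger opening in m; "grip_force": force on a finger pad.
Only numpy, scipy, OpenCV 4.12 (cv2) and the standard library are available. Lean on these libraries where they do the work, as an engineer would, in place of code of your own. Each camera call takes 0.05 s, during which the arm holds its last target. There are 200 camera calls.

TASK

Take the closed tin out of the wire drainer and put it away upright in whichever pocket of the bamboo caddy is empty, its broad faces towards the open front and back, sitting right down on the pocket floor; lower it in with the gripper, do not drop it. Its two narrow ends are all you can reach in the drainer and its two broad faces are all you can hold it by in the pocket, so on the way stand it upright on the bare counter, let go and take it again the other way. Leave the jar and salt pot in their pockets and do not disturb the plate or the brush.

Things in the scene. Friction and masses are not known exactly. Their poses are not given: they have to be found in the camera images.
- tin: Closed plain aluminium tin, 64 mm long (its x), 46 wide (y), 110 tall (z), about 0.25 kg. Origin: centre of its underside. Narrow ends face its +x and -x (grip 64 mm), broad faces its +y and -y (grip 46 mm). It starts upright in the drainer, its x along the drainer's x.
- drainer: Fixed stainless wire drainer, 54 mm long (x), 80 wide (y), 116 tall; origin under its centre on the counter. A 6 mm base plate carries the tin; two wire frames in its x-z plane, 54 mm apart inside, flank the tin's broad faces up to its top, so fingers fit only at its open +x and -x ends. The tin lifts straight up out of it.
- caddy: Fixed bamboo caddy, 76 mm deep (x), 254 wide (y), 120 tall; origin under its centre. Three pockets in a row along y, 82 mm apart, one empty, between 8 mm walls as tall as the caddy. Each is 74 mm wide (y), 56 deep (x), floor at z = 8 mm, open at front (-x) and back (+x) but for 10 mm high, 6 mm thick lips. The tin fits only with its x along the caddy's y (either way), 5 mm spare each side.
- bay_a (a point): Centre of the floor of the caddy's +y pocket; axes as the caddy's. An empty pocket shows a faint flat water mark on its floor.
- bay_b (a point): Centre of the floor of the caddy's middle pocket; axes as the caddy's.
- bay_c (a point): Centre of the floor of the caddy's -y pocket; axes as the caddy's.
- jar: Round glass jar with a steel lid, 48 mm across, 95 mm tall, loose, standing in one pocket of the caddy. Origin: centre of its underside.
- saltpot: Round grey stoneware salt pot with a small knob on top, 50 mm across, 84 mm tall, loose, standing in another pocket. Origin: centre of its underside.
- plate: Round grey stoneware plate, 170 mm across, 20 mm tall, loose on the counter to the robot's left; leave it. Origin: centre of its underside.
- brush: Blue basting brush 190 mm long lying on the counter to the robot's right; leave it. Origin: under its middle, its x along its length.
Mind the look-alikes: they are no part of the job. Leave any red look-alike of the tin alone.

How it is judged:
On the way, in this order (a step that is already met when the one before it is completed fails the run):
1. the tin stands upright on the bare counter, out of the drainer, let go (height (world z) of tin below 0.005 m and horizontal distance between tin and drainer above 0.08 m and angle between tin's own z axis and vertical below 0.1 rad and contact force between the fingers and tin below 0.1 N), for 0.2 s.
2. the tin is lowered into a pocket in the gripper: within 12 mm of the pocket floor and still held (contact force between the fingers and tin above 1 N and ((horizontal distance between tin and bay_a below 0.012 m and z of tin in the frame of bay_a below 0.012 m) or (horizontal distance between tin and bay_b below 0.012 m and z of tin in the frame of bay_b below 0.012 m) or (horizontal distance between tin and bay_c below 0.012 m and z of tin in the frame of bay_c below 0.012 m))).
At the end, for the whole second after the job is handed in: The tin stands in the once empty pocket: within 12 mm of its floor centre, within 5 mm of the floor, upright within 0.1 rad, long side along the row within 0.25 rad, released, at rest. Jar and salt pot within 20 mm of their starts and upright (0.15 rad), plate and brush within 30 mm (((horizontal distance between tin and bay_a below 0.012 m and z of tin in the frame of bay_a below 0.005 m) or (horizontal distance between tin and bay_b below 0.012 m and z of tin in the frame of bay_b below 0.005 m) or (horizontal distance between tin and bay_c below 0.012 m and z of tin in the frame of bay_c below 0.005 m)) and angle between tin's own z axis and vertical below 0.1 rad and angle between the x axis of tin and the y axis of caddy, either way round below 0.25 rad and linear speed of tin below 0.02 m/s and contact force between the fingers and tin below 0.1 N and distance of each of jar, saltpot from where it was at the start of the episode below 0.02 m and distance of each of plate, brush from where it was at the start of the episode below 0.03 m and angle between each of jar, saltpot's own z axis and vertical below 0.15 rad); the robot touches nothing.
It fails at once if the jar is moved more than 40 mm (distance of jar from where it was at the start of the episode above 0.04 m).
It fails at once if the salt pot is moved more than 40 mm (distance of saltpot from where it was at the start of the episode above 0.04 m).
It fails at once if the plate is moved more than 40 mm (distance of plate from where it was at the start of the episode above 0.04 m).
It fails at once if the brush is moved more than 40 mm (distance of brush from where it was at the start of the episode above 0.04 m).
It also fails if it takes over 56 s, if anything falls off the work surface, if the arm or the gripper's body presses on something with over 40 N, if the wrist force passes 120 N, or if a joint passes its speed limit or range.

## Working session

There is one attempt and no reset: what is moved stays moved. The work goes in short steps, Python scripts to look and compute and a shell command to move; the robot and the scene stay as the last step left them, time stands still between calls to the robot, and variables do not carry over. Pictures are saved under pics/ and viewed, at most 10 in all, crops included, and the job is handed in when it is done.

```bash
mkdir -p pics
cat > h.py <<'E'
import numpy as np, cv2, pickle
from scipy.spatial.transform import Rotation as R
def grab(*names):
    from station import viewer
    for n in names:
        c=viewer.get_image(n); pickle.dump(c,open(f'{n}.pkl','wb')); cv2.imwrite(f'pics/{n}_raw.png',c['img'][:,:,::-1])
def cam(n):
    c=pickle.load(open(f'{n}.pkl','rb')); f=240/np.tan(np.radians(c['fovy'])/2)
    K=np.array([[f,0,c['cx']],[0,f,c['cy']],[0,0,1.]]); Rm=cv2.Rodrigues(np.array(c['rvec'],float))[0]
    return K,Rm,np.array(c['tvec'],float),c['img']
def ray(n,px):
    K,Rm,t,_=cam(n); d=Rm.T@np.linalg.inv(K)@[px[0],px[1],1]; return -Rm.T@t,d
def onz(n,px,z):
    o,d=ray(n,px); return o+d*(z-o[2])/d[2]
def tri(*obs):
    A=0;b=0;rs=[ray(*o) for o in obs]
    for o,d in rs:
        d=d/np.linalg.norm(d);P=np.eye(3)-np.outer(d,d);A=A+P;b=b+P@o
    x=np.linalg.solve(A,b); return x,[np.linalg.norm(np.cross(x-o,d/np.linalg.norm(d))) for o,d in rs]
def proj(n,p):
    K,Rm,t,_=cam(n); q=(Rm@np.atleast_2d(p).T).T+t; q=q@K.T; return q[:,:2]/q[:,2:]
E
python3 - <<'E'
from h import *
from station import status
grab('side','top','wrist')
o=status.get_obs();print(o)
import numpy as np
for n in('side','top','wrist'):
    K,Rm,t,im=cam(n);print(n,K[0,0],-Rm.T@t,Rm[2])
a=[cam(n)[3] for n in('side','top')]
cv2.imwrite('pics/1.png',np.vstack([cv2.resize(x,(400,300),interpolation=cv2.INTER_AREA) for x in a])[:,:,::-1])
E
```

```text
{'t': 0.15, 'q': array([-1.43002637e+00,  5.32419003e-02,  1.61400402e+00, -5.54775548e-06,
        1.47603768e+00, -1.19000219e-01]), 'dq': array([-1.41417433e-03, -2.08445279e-03, -4.19855179e-03, -9.05667731e-04,
        9.25894283e-05,  1.35660907e-03]), 'effort': array([ 3.61397024e-04, -3.94242740e+01, -3.70722342e+01, -1.04528663e-04,
        4.66363854e-03,  1.35048410e-05]), 'tool_pos': array([ 0.16046352, -0.60352447,  0.23030752]), 'tool_rot': array([-3.11345368e+00, -4.06681538e-01,  3.75650271e-05]), 'contact_force': array([-1.14138447,  0.44247894, -0.28954125]), 'wrist_torque': array([0.03349093, 0.04333368, 0.01313253]), 'grip_force': 0.0, 'opening': 0.08530992068311694}
side 487.54166285249187 [0.09927056 0.60159105 0.80730655] [ 0.37070891 -0.56466184 -0.7373818 ]
top 457.0640907763202 [0.27130697 0.00736159 0.99733406] [ 0.22061611 -0.00236321 -0.97535786]
wrist 344.0604760136768 [ 0.23088147 -0.5852678   0.37316102] [-0.27577464 -0.07097344 -0.95859852]
```

View pics/top_raw.png

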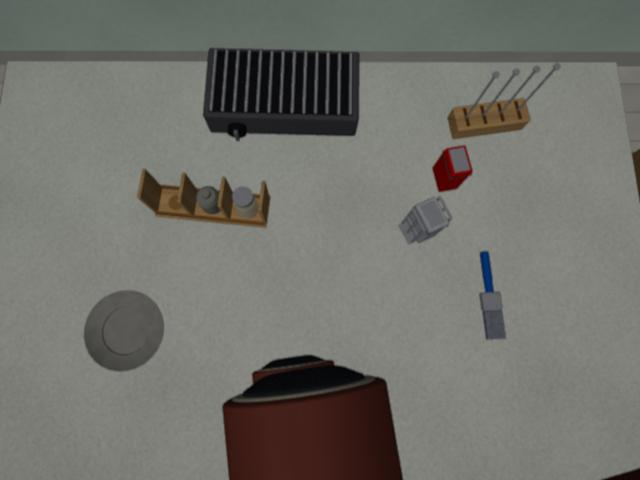

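View pics/side_raw.png

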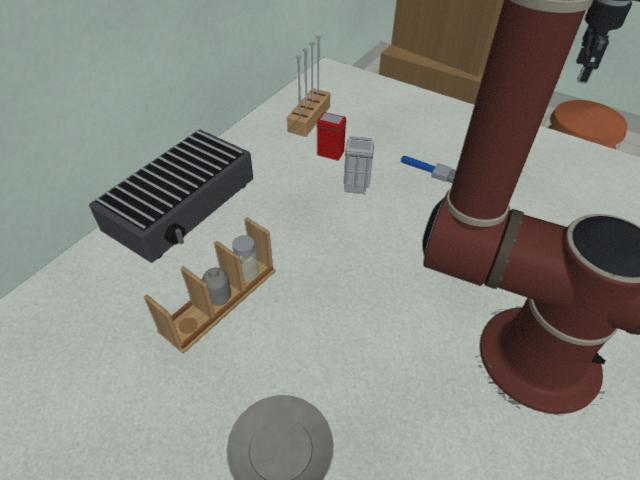

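Top view: the tin in the drainer is at (428,217), the red look-alike at (453,168), salt pot at (208,198), jar at (244,202). The left (+y) pocket at (175,203) is empty; in the side view it shows a water mark at (188,325). The grey tin between the wires fits the description, the red one does not. Next I confirm this in an enlarged crop.

Run:
```python
from h import *
T=cam('top')[3];S=cam('side')[3]
u=lambda im,x,y,w,h:cv2.resize(im[y:y+h,x:x+w],(400,300),interpolation=cv2.INTER_CUBIC)
a=np.vstack([np.hstack([u(T,385,180,80,60),u(T,130,155,160,120)]),np.hstack([u(S,320,130,80,60),u(S,140,215,160,120)])])
cv2.imwrite('pics/crop1.png',a[:,:,::-1])
```

```text
(no output)
```

View pics/crop1.png

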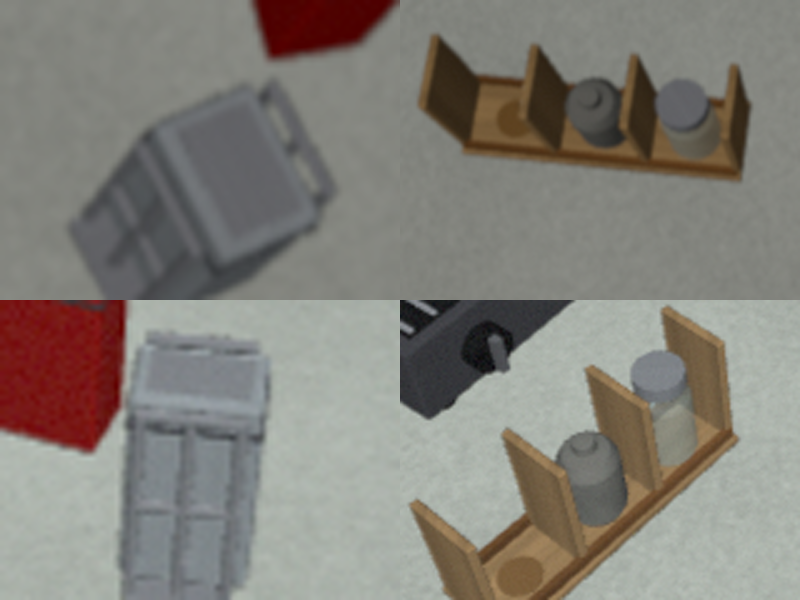

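The crop confirms it: the plain grey tin sits between wire frames, with lid corners at crop pixels (155,130), (248,88), (312,222) and (215,265). The long side runs along the frames, so the open ends are upper-left and lower-right. The water mark is in the +y pocket, at crop pixels (515,118) top and (520,574) side.

Run:
```python
from h import *
np.set_printoptions(precision=4,suppress=True)
tc=lambda x,y:(385+x/5-.4,180+y/5-.4); sc=lambda x,y:(320+x/5-.4,130+(y-300)/5-.4)
C=[tc(*p) for p in[(155,130),(248,88),(312,222),(215,265)]]
c3=np.array([onz('top',p,.116) for p in C]);print(c3,c3.mean(0))
d=c3[0]-c3[3]+c3[1]-c3[2];print('tin len',np.linalg.norm(c3[0]-c3[3]),np.linalg.norm(c3[0]-c3[1]),'yaw',np.degrees(np.arctan2(d[1],d[0])))
S=[sc(*p) for p in[(137,347),(266,352),(262,425),(130,412)]]
print('tri ctr',tri(('top',np.mean(C,0)),('side',np.mean(S,0))))
tb=lambda x,y:(130+(x-400)/2.5-.3,155+y/2.5-.3); sb=lambda x,y:(140+(x-400)/2.5-.3,215+(y-300)/2.5-.3)
print('mark',tri(('top',tb(515,118)),('side',sb(520,574))))
print('front edge',onz('top',tb(463,152),0),onz('top',tb(740,178),0))
print('wall tops',[onz('top',tb(*p),.12) for p in[(435,37),(422,103),(736,68),(729,130)]])
print('red',onz('top',(436,186),0),onz('top',(451,190),0),onz('top',(468,180),0),'plate',onz('top',(124,330),0.02),'brush',onz('top',(487,252),0.01),onz('top',(495,338),0.01), 'grill',onz('top',(209,132),0),onz('top',(356,134),0))
# plan of wrist camera
o=np.array([0.1605,-.6035,.2303]);Rt=R.from_rotvec([-3.11345,-.40668,0]).as_matrix();print(Rt)
```

```text
[[ 0.5437 -0.2085  0.116 ]
 [ 0.5615 -0.247   0.116 ]
 [ 0.5055 -0.2692  0.116 ]
 [ 0.4878 -0.2295  0.116 ]] [ 0.5246 -0.2386  0.116 ]
tin len 0.0597563995884618 0.04243523999530174 yaw 21.090202110410317
tri ctr (array([ 0.5264, -0.2399,  0.1108]), [np.float64(0.0004706278891377785), np.float64(0.0004706278891376468)])
mark (array([0.5846, 0.3069, 0.0086]), [np.float64(0.0006136856305000738), np.float64(0.0006136856304999986)])
front edge [0.5557 0.3548 0.    ] [0.5315 0.1035 0.    ]
wall tops [array([0.6188, 0.3431, 0.12  ]), array([0.5623, 0.349 , 0.12  ]), array([0.5923, 0.0971, 0.12  ]), array([0.5399, 0.1016, 0.12  ])]
red [ 0.6267 -0.2863  0.    ] [ 0.6171 -0.3202  0.    ] [ 0.6414 -0.3611  0.    ] plate [0.3005 0.394  0.02  ] brush [ 0.4699 -0.3865  0.01  ] [ 0.2844 -0.3876  0.01  ] grill [0.7607 0.2424 0.    ] [ 0.756 -0.105 -0.   ]
[[ 0.9664  0.2569 -0.0002]
 [ 0.2569 -0.9664  0.0017]
 [ 0.0002 -0.0017 -1.    ]]
```

Measured: the tin's centre is about (0.525,-0.239), top at 0.111–0.116 and yaw about 21°. bay_a is about (0.585,0.307,0.009) and the caddy yaw about -5.5°. All of these agree with the given sizes. I'll turn the tool and move over the tin.

```bash
python3 -m jog '[[0,0,-1,0,0,-1,1],[0,0,-1,0,0,-1,1],[0,0,-1,0,0,0,1],[0,0,-1,0,0,0,1],[0,0,-1,0,0,0,1]]' >/dev/null
python3 -m jog '[[0,0,-1,0,0,0,1],[0,0,-1,0,0,0,1],[0,0,-1,0,0,0,1],[0,0,-1,0,0,0,1],[0,0,-1,0,0,0,1]]' >/dev/null
python3 -m jog '[[0,0,-1,0,0,0,1],[0,0,-1,0,0,0,1],[0,0,-1,0,0,0,1],[0,0,-1,0,0,0,1],[0,0,-1,0,0,0,1]]' >/dev/null
python3 -m jog '[[0,0,-1,0,0,0,1],[0,0,-1,0,0,0,1],[0,0,-1,0,0,0,1],[0,0,-1,0,0,0,1],[0,0,-0.2,0,0,0,1]]'
python3 -m jog '[[0,0,0,1,1,0,1],[0,0,0,1,1,0,1],[0,0,0,1,1,0,1],[0,0,0,1,1,0,1],[0,0,0,1,1,0,1]]' >/dev/null
python3 -m jog '[[0,0,0,1,1,0,1],[0,0,0,1,1,0,1],[0,0,0,0,1,0,1],[0,0,0,0,1,0,1],[0,0,0,0,1,0,1]]' >/dev/null
python3 -m jog '[[0,0,0,0,1,0,1],[0,0,0,0,1,0,1],[0,0,0,0,1,0,1],[0,0,0,0,0,0,1],[0,0,0,0,0,0,1]]'
python3 - <<'E'
from h import *
import shutil
grab('wrist');shutil.copy('wrist.pkl','w1.pkl')
E
python3 -m jog '[[0,0,0,0,1,0,1],[0,0,0,0,1,0,1],[0,0,0,0,0.6,0,1],[0,0,0,0,0,0,1],[0,0,0,0,0,0,1]]'
python3 - <<'E'
from h import *
import shutil
grab('wrist');shutil.copy('wrist.pkl','w2.pkl')
u=lambda n:cv2.resize(cam(n)[3],(400,300),interpolation=cv2.INTER_AREA)
G=[proj(n,np.array([[.525,-.239,.116]]))[0] for n in('w1','w2')];print(G)
c=[]
for n,g in zip(('w1','w2'),G):
    x,y=int(np.clip(g[0]-100,0,440)),int(np.clip(g[1]-150,0,180)); print(x,y)
    c.append(cv2.resize(cam(n)[3][y:y+300,x:x+200],(400,600),interpolation=cv2.INTER_CUBIC))
cv2.imwrite('pics/w12.png',np.hstack(c)[:,:,::-1])
E
```

```text
t: 2.65
tool_pos: [0.1605, -0.6038, 0.2908]
tool_rot: [-1.782, -2.587, -0.001]
contact_force: [0.4, -0.7, -0.0]
opening: 0.0855
grip_force: 0.0
t: 4.53
tool_pos: [0.4496, -0.2689, 0.2911]
tool_rot: [-1.782, -2.586, 0.001]
contact_force: [0.2, -0.2, -0.1]
opening: 0.0851
grip_force: 0.0
t: 5.2
tool_pos: [0.5223, -0.2414, 0.2913]
tool_rot: [-1.783, -2.586, 0.001]
contact_force: [-0.2, -0.5, 0.2]
opening: 0.0856
grip_force: 0.0
[array([412.14375169, 214.643626  ]), array([329.93094201, 214.31039834])]
312 64
229 64
```

View pics/w12.png

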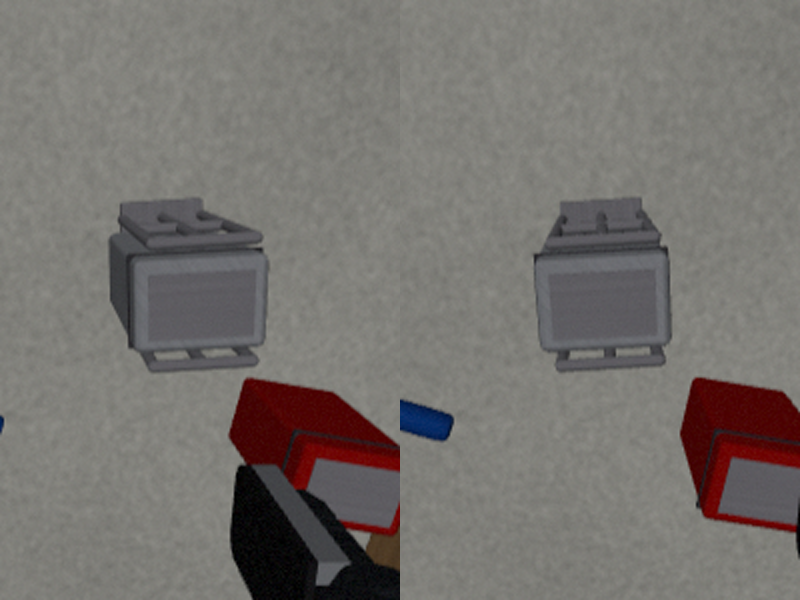

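w1 and w2 show the lid at about (411,214) and (331,214). Its corners in the right-hand crop are (536,256), (667,249), (670,345) and (542,350), with both ends free of wire and the red tin clear below right.

Run:
```python
from h import *
np.set_printoptions(precision=4,suppress=True)
a=np.array([(132,258),(266,252),(263,345),(135,349)])/2+[311.75,63.75]
b=np.array([(136,256),(267,249),(270,345),(142,350)])/2+[228.75,63.75]
print(tri(('w1',a.mean(0)),('w2',b.mean(0))))
for n,p in(('w1',a),('w2',b)):
    c=np.array([onz(n,q,.116) for q in p]);d=c[0]+c[3]-c[1]-c[2];d=d if d[0]>0 else -d
    print(c.mean(0),np.degrees(np.arctan2(d[1],d[0])),np.linalg.norm(c[0]-c[1]),np.linalg.norm(c[1]-c[2]))
Rm=R.from_rotvec([-1.783,-2.586,.001]).as_matrix();print(Rm,np.degrees(np.arctan2(Rm[1,1],Rm[0,1])))
print(Rm.T@(np.array([.525,-.239,.072])-[.5223,-.2414,.2913])*1000)
```

```text
(array([ 0.526 , -0.2396,  0.1096]), [np.float64(8.231870312021665e-05), np.float64(8.231870312018219e-05)])
[ 0.5242 -0.2394  0.116 ] 23.111638385324877 0.061948238708003645 0.04491077155651889
[ 0.5256 -0.2387  0.116 ] 23.56730281451046 0.060763754617880646 0.046329032136007586
[[-0.3556  0.9346 -0.0008]
 [ 0.9346  0.3556 -0.0002]
 [ 0.     -0.0008 -1.    ]] 20.828886312410397
[  1.2727   3.5537 219.2973]
```

```bash
python3 -m jog '[[0,0,-0.48,0.05,0.12,1,1],[0,0,0,0,0,1,1],[0,0,0,0,0,1,1],[0,0,0,0,0,1,1],[0,0,0,0,0,1,1]]' >/dev/null
python3 -m jog '[[0,0,0,0,0,0.8,1],[0,0,0,0,0,0.8,1],[0,0,0,0,0,0.8,1],[0,0,0,0,0,0,1],[0,0,0,0,0,0,1]]'
python3 -m jog '[[0,0,0,0,0,0,-1],[0,0,0,0,0,0,-1],[0,0,0,0,0,0,-1],[0,0,0,0,0,0,-1],[0,0,0,0,0,0,-1]]' 40
```

```text
t: 6.5
tool_pos: [0.526, -0.2389, 0.0705]
tool_rot: [1.727, 2.622, -0.0]
contact_force: [0.3, -0.3, 0.2]
opening: 0.0856
grip_force: 0.0
t: 7.12
tool_pos: [0.5264, -0.2391, 0.0711]
tool_rot: [1.726, 2.622, -0.001]
contact_force: [-3.0, 0.1, 6.9]
opening: 0.0637
grip_force: 44.3
```

```bash
python3 -m jog '[[0,0,0,0,0,-0.3,-1],[0,0,0,0,0,-0.7,-1],[0,0,0,0,0,-1,-1],[0,0,0,0,0,-1,-1],[0,0,0,0,0,-1,-1]]'
python3 -m jog '[[0,0,0,0,0,-1,-1],[0,0,0,0,0,-1,-1],[0,0,-1,0,0,0,-1],[0,0,-1,0,0,0,-1],[0,0,-1,0,0,0,-1]]' >/dev/null
python3 -m jog '[[0,0,-1,0,0,0,-1],[0,0,-1,0,0,0,-1],[0,0,-1,0,0,0,-1],[0,0,-1,0,0,0,-1],[0,0,-1,0,0,0,-1]]' >/dev/null
python3 -m jog '[[0,0,-1,0,0,0,-1],[0,0,-1,0,0,0,-1],[0,0,-1,0,0,0,-1],[0,0,-1,0,0,0,-1],[0,0,-0.24,0,0,0,-1]]'
python3 - <<'E'
from h import *
from station import status
o=status.get_obs();Rm=R.from_rotvec(o['tool_rot']).as_matrix();print(Rm.round(4),np.degrees(np.arctan2(Rm[1,1],Rm[0,1])))
print(Rm.T@(np.array([.46,-.03,.065])-o['tool_pos'])*1000/30)
E
```

```text
t: 7.75
tool_pos: [0.5258, -0.2381, 0.1914]
tool_rot: [1.727, 2.623, 0.0]
contact_force: [0.8, 0.2, -2.3]
opening: 0.0636
grip_force: 44.7
t: 9.62
tool_pos: [0.5258, -0.2381, 0.2502]
tool_rot: [0.151, 3.137, -0.0]
contact_force: [-0.3, -0.1, -1.7]
opening: 0.0637
grip_force: 44.8
[[-9.954e-01  9.580e-02  7.000e-04]
 [ 9.580e-02  9.954e-01 -2.000e-04]
 [-8.000e-04 -2.000e-04 -1.000e+00]] 84.50296362803618
[2.85147823 6.6956629  6.16898767]
```

```bash
python3 -m jog '[[0,0,0,0.4,0.5,0,-1],[0,0,0,0.4,1,0,-1],[0,0,0,0.4,1,0,-1],[0,0,0,0.4,1,0,-1],[0,0,0,0.4,1,0,-1]]' >/dev/null
python3 -m jog '[[0,0,0,0.4,1,0,-1],[0,0,0,0.4,0.9,0.2,-1],[0,0,0,0,0.3,0.8,-1],[0,0,0,0,0,1,-1],[0,0,0,0,0,1,-1]]' >/dev/null
python3 -m jog '[[0,0,0,0,0,1,-1],[0,0,0,0,0,1,-1],[0,0,0,0,0,0.6,-1],[0,0,0,0,0,0.3,-1],[0,0,0,0,0,0,-1]]'
python3 -m jog '[[0,0,0,0,0,0.08,-1],[0,0,0,0,0,0.08,-1],[0,0,0,0,0,0,-1]]'
python3 - <<'E'
from h import *
grab('side','top')
K=proj('side',[[.46,-.03,.05]])[0];print(K)
T=proj('top',[[.46,-.03,.05]])[0];print(T)
f=lambda n,k:cv2.resize(cam(n)[3][int(k[1])-75:int(k[1])+75,int(k[0])-50:int(k[0])+50],(400,600),interpolation=cv2.INTER_CUBIC)
cv2.imwrite('pics/pl.png',np.hstack([f('side',K),f('top',T)])[:,:,::-1])
E
```

```text
t: 11.5
tool_pos: [0.4616, -0.0302, 0.0725]
tool_rot: [-0.151, -3.138, -0.0]
contact_force: [0.1, 0.7, -2.6]
opening: 0.0637
grip_force: 45.0
t: 11.88
tool_pos: [0.4616, -0.0301, 0.0677]
tool_rot: [0.151, 3.138, -0.0]
contact_force: [0.5, -0.8, -2.7]
opening: 0.0635
grip_force: 45.0
[335.75134549 229.32897753]
[326.03360337 252.75088899]
```

View pics/pl.png

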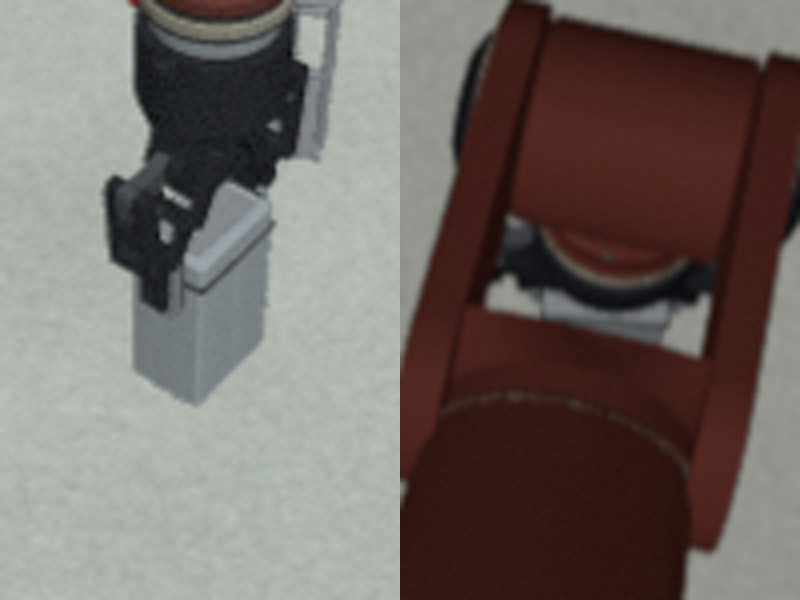

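The side crop shows the tin held upright and square, its bottom corner at (195,403) close to the counter. I'll lower it by about 1 mm a row until the counter carries it.

```bash
python3 -m jog '[[0,0,0,0,0,0.04,-1],[0,0,0,0,0,0.04,-1],[0,0,0,0,0,0,-1]]'
python3 -m jog '[[0,0,0,0,0,0.03,-1],[0,0,0,0,0,0,-1]]'
```

```text
t: 12.35
tool_pos: [0.4616, -0.0302, 0.0653]
tool_rot: [0.151, 3.138, 0.0]
contact_force: [0.1, -0.3, -1.6]
opening: 0.0637
grip_force: 45.0
t: 12.6
tool_pos: [0.4619, -0.0302, 0.0652]
tool_rot: [0.151, 3.138, -0.0]
contact_force: [-3.8, -0.1, 6.0]
opening: 0.0633
grip_force: 45.6
```

```bash
python3 -m jog '[[0,0,0,0,0,0,1],[0,0,0,0,0,0,1],[0,0,0,0,0,0,1],[0,0,0,0,0,0,1],[0,0,0,0,0,0,1]]'
python3 -m jog '[[0,0,0,0,0,-0.4,1],[0,0,0,0,0,-1,1],[0,0,0,0,0,-1,1],[0,0,0,0,0,-1,1],[0,0,0,0,0,-1,1]]' 
python3 -m jog '[[0,0,1,0,0,-0.5,1],[0,0,1,0,0,-0.5,1],[0,0,1,0,0,-0.5,1],[0,0,1,0,0,-0.5,1],[0,0,1,0,0,0,1]]' >/dev/null
python3 -m jog '[[0,0,1,0,0,0,1],[0,0,1,0,0,0,1],[0,0,1,0,0,0,1],[0,0,1,0,0,0,1],[0,0,1,0,0,0,1]]' >/dev/null
python3 -m jog '[[0,0,1,0,0,0,1],[0,0,1,0,0,0,1],[0,0,1,0,0,0,1],[0,0,1,0,0,0,1],[0,0,1,0,0,0,1]]' >/dev/null
python3 -m jog '[[0,0,1,0,0,0,1],[0,0,1,0,0,0,1],[0,0,1,0,0,0,1],[0,0,0,0,0,0,1]]'
python3 - <<'E'
from h import *
grab('wrist','side')
f=lambda n:cv2.resize(cam(n)[3],(400,300),interpolation=cv2.INTER_AREA)
g=proj('wrist',[[.4616,-.03,.11]])[0];s=proj('side',[[.4616,-.03,.06]])[0];print(g,s)
x,y=int(np.clip(g[0]-100,0,440)),int(np.clip(g[1]-150,0,180));print(x,y)
a=cv2.resize(cam('wrist')[3][y:y+300,x:x+200],(400,600),interpolation=cv2.INTER_CUBIC)
b=cv2.resize(cam('side')[3][int(s[1])-75:int(s[1])+75,int(s[0])-50:int(s[0])+50],(400,600),interpolation=cv2.INTER_CUBIC)
cv2.imwrite('pics/re.png',np.hstack([a,b])[:,:,::-1])
E
```

```text
t: 13.22
tool_pos: [0.4615, -0.0301, 0.0641]
tool_rot: [-0.151, -3.138, -0.0]
contact_force: [0.3, -0.0, 0.4]
opening: 0.0854
grip_force: 0.0
t: 13.85
tool_pos: [0.4616, -0.0302, 0.1982]
tool_rot: [0.151, 3.137, -0.0]
contact_force: [0.2, 0.3, -0.1]
opening: 0.0858
grip_force: 0.0
t: 16.23
tool_pos: [0.4615, -0.0301, 0.2571]
tool_rot: [2.324, 2.113, 0.001]
contact_force: [-0.4, -0.6, 0.2]
opening: 0.0857
grip_force: 0.0
[326.04381493 222.7447116 ] [335.27044701 225.79250353]
226 72
```

View pics/re.png

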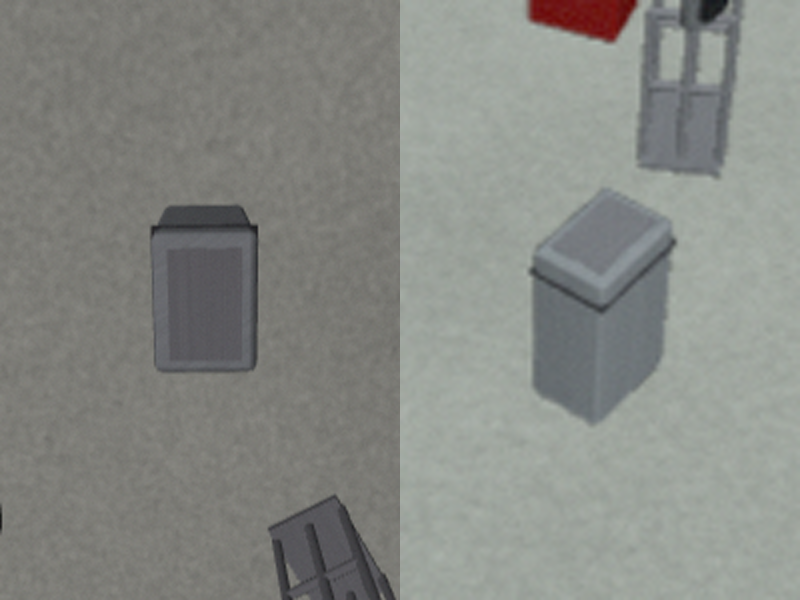

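The tin stands upright and free on the counter; its lid in the wrist crop spans (152,228)–(257,370) and is square to the tool. Before regrasping I'll look at the empty pocket from the wrist camera, while the view is still open.

```bash
python3 -m jog '[[0,0,0,1,0.6,0,1],[0,0,0,1,0.6,0,1],[0,0,0,1,0.6,0,1],[0,0,0,1,0.6,0,1],[0,0,0,1,0.6,0,1]]' >/dev/null
python3 -m jog '[[0,0,0,1,0,0,1],[0,0,0,1,0,0,1],[0,0,0,1,0,0,1],[0,0,0,0,0,0,1],[0,0,0,0,0,0,1]]'
python3 - <<'E'
from h import *
import shutil
grab('wrist');shutil.copy('wrist.pkl','w3.pkl')
E
python3 -m jog '[[0,0,0,1,0,0,1],[0,0,0,1,0,0,1],[0,0,0,1,0,0,1],[0,0,0,0,0,0,1],[0,0,0,0,0,0,1]]'
python3 - <<'E'
from h import *
import shutil
grab('wrist');shutil.copy('wrist.pkl','w4.pkl')
print([proj(n,[[.585,.307,.008]])[0] for n in('w3','w4')])
u=lambda n:cv2.resize(cam(n)[3][:,120:520],(400,480))
cv2.imwrite('pics/w34.png',np.hstack([u('w3'),u('w4')])[:,:,::-1])
E
```

```text
t: 17.58
tool_pos: [0.5741, 0.1997, 0.2562]
tool_rot: [2.325, 2.112, -0.001]
contact_force: [0.1, -1.3, -0.1]
opening: 0.0853
grip_force: 0.0
t: 18.25
tool_pos: [0.5829, 0.2886, 0.2562]
tool_rot: [2.326, 2.111, -0.001]
contact_force: [-1.6, -0.0, 0.8]
opening: 0.0855
grip_force: 0.0
[array([326.88040113, 100.87981109]), array([326.56358233, 185.33819646])]
```

View pics/w34.png

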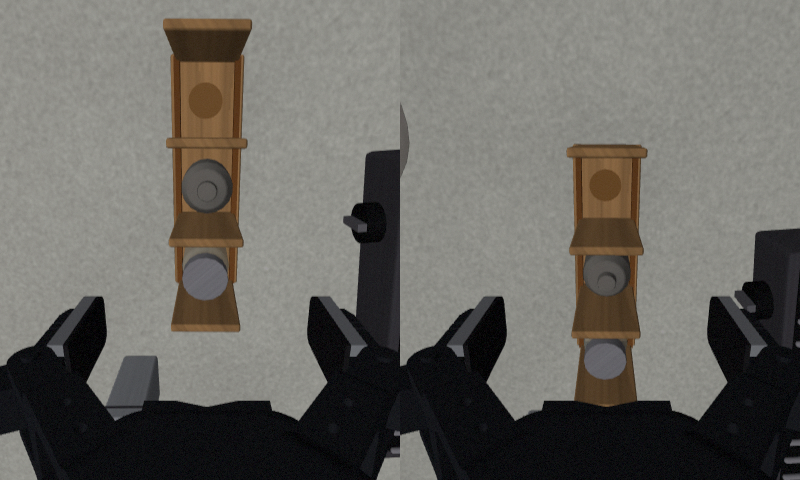

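w3 and w4 show the mark at about (325,100) and (325,185) in full-image pixels. The wall tops run from (167,142) to (246,143) in w3, and from (571,249) to (643,252) in w4.

```bash
python3 - <<'E'
from h import *
np.set_printoptions(precision=4,suppress=True)
for n in('w3','w4'):
    c=cv2.inRange(cv2.cvtColor(cam(n)[3],cv2.COLOR_RGB2HSV),(8,100,0),(18,255,120))
    # dark brown disc on floor
    g=cam(n)[3].astype(int); y0=(100,185)[n=='w4']
    w=g[y0-17:y0+18,325-17:325+18].sum(2); m=(w<(w.max()*.5+w.min()*.5)); ys,xs=np.nonzero(m); print(n,'mark',xs.mean()+308,ys.mean()+y0-17,m.sum())
    globals()[n]=(xs.mean()+308,ys.mean()+y0-17)
print(tri(('w3',w3),('w4',w4)))
for n,p in(('w3',[(284,19),(371,20)]),('w3',[(287,138.5),(366,139.5)]),('w4',[(287,148),(366,148.5)]),('w4',[(291,247),(362,249)]),('w3',[(289.5,242),(363,244)])):
    q=np.array([onz(n,a,.12) for a in p]);d=q[1]-q[0];print(n,q.mean(0),np.linalg.norm(d),np.degrees(np.arctan2(d[1],d[0])))
print('tin',onz('wrist',(0,0),0)[:0])
E
python3 -c "
import cv2,numpy as np;from h import *
a=cv2.resize(cam('w3')[3][10:160,270:390],(400,500),interpolation=cv2.INTER_CUBIC);b=cv2.resize(cam('w4')[3][130:280,270:390],(400,500),interpolation=cv2.INTER_CUBIC)
cv2.imwrite('pics/w34z.png',np.hstack([a,b])[:,:,::-1])"
```

```text
w3 mark 325.120207253886 100.0901554404145 965
w4 mark 324.7940074906367 184.8988764044944 801
(array([0.5831, 0.3078, 0.0092]), [np.float64(6.937194888012517e-05), np.float64(6.93719488801906e-05)])
w3 [0.5895 0.3506 0.12  ] 0.0619430777635613 -6.056108449480005
w3 [0.581  0.2693 0.12  ] 0.061596838367292385 -6.168179970812599
w4 [0.5893 0.3513 0.12  ] 0.06204660982080937 -5.894899621900294
w4 [0.5813 0.2692 0.12  ] 0.060636436767039406 -7.235756835261266
w3 [0.5727 0.1848 0.12  ] 0.06249940140516624 -7.097026669383694
tin []
```

View pics/w34z.png

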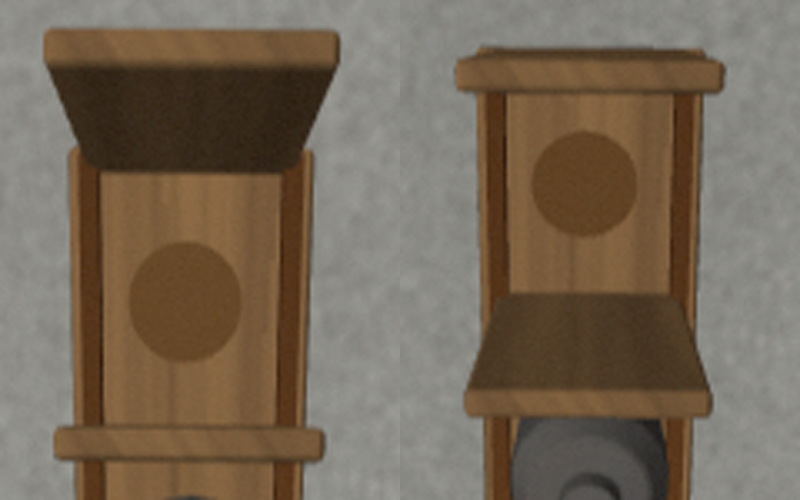

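Run:
```python
from h import *
np.set_printoptions(precision=4,suppress=True)
c3=lambda x,y:(269.65+x*.3,9.65+y*.3); c4=lambda x,y:(269.65+(x-400)*.3,129.65+y*.3)
P={'outer far L':((44,31),(456,59)),'outer far R':((339,31),(724,61)),'outer near L':((48,66),(460,90)),'outer near R':((337,67),(720,91)),'div near L':((57,457),(466,414)),'div near R':((322,457),(711,413)),'div far L':((54,430),(468,391)),'div far R':((324,430),(710,393)),
'mark':((185,301),(584,184))}
for k,(a,b) in P.items(): print(k,*tri(('w3',c3(*a)),('w4',c4(*b))))
for n,c,L in(('w3',c3,[(78,300),(313,300),(102,300),(282,300)]),('w4',c4,[(480,185),(700,185),(508,185),(671,185)])):
    for p,z in zip(L,(.01,.01,.008,.008)): print(n,onz(n,c(*p),z))
```

```text
outer far L [0.5577 0.3549 0.1169] [np.float64(4.969327107868399e-06), np.float64(4.969327108015984e-06)]
outer far R [0.6209 0.3484 0.1185] [np.float64(7.193938036288837e-05), np.float64(7.193938036289799e-05)]
outer near L [0.5578 0.3478 0.1185] [np.float64(4.6986979074941e-05), np.float64(4.6986979074833435e-05)]
outer near R [0.6198 0.3416 0.1188] [np.float64(0.0002021758454453419), np.float64(0.00020217584544550546)]
div near L [0.5491 0.2665 0.1183] [np.float64(0.00016992199720928904), np.float64(0.00016992199720919856)]
div near R [0.6119 0.2604 0.1177] [np.float64(0.0001755299452781812), np.float64(0.0001755299452783811)]
div far L [0.5497 0.2726 0.118 ] [np.float64(0.00043583691823712473), np.float64(0.00043583691823694865)]
div far R [0.6122 0.2666 0.1199] [np.float64(0.0001620481753040619), np.float64(0.0001620481753037505)]
mark [0.5832 0.3079 0.0096] [np.float64(5.324474374045174e-05), np.float64(5.3244743740644186e-05)]
w3 [0.5496 0.3114 0.01  ]
w3 [0.6236 0.3043 0.01  ]
w3 [0.557  0.3109 0.008 ]
w3 [0.614  0.3054 0.008 ]
w4 [0.5481 0.3111 0.01  ]
w4 [0.6222 0.3039 0.01  ]
w4 [0.5573 0.3099 0.008 ]
w4 [0.6125 0.3045 0.008 ]
```

Pocket centre from the wall tops and lips is about (0.585,0.307) with yaw about -5.7°, so the tool yaw of -5.5° will do. The mark agrees within 2 mm and its height of 0.009 fits the 8 mm floor. Now I'll go back and regrasp.

```bash
python3 -m jog '[[0,0,0,-1,0,0,1],[0,0,0,-1,0,0,1],[0,0,0,-1,0,0,1],[0,0,0,-1,-0.3,0,1],[0,0,0,-1,-0.7,0,1]]' >/dev/null
python3 -m jog '[[0,0,0,-1,-1,0,1],[0,0,0,-1,-1,0,1],[0,0,0,-1,0,0,1],[0,0,0,-1,0,0,1],[0,0,0,-1,0,0,1]]' >/dev/null
python3 -m jog '[[0,0,0,-0.94,0,0,1],[0,0,0,0,0,0.8,1],[0,0,0,0,0,0.8,1],[0,0,0,0,0,0,1],[0,0,0,0,0,0,1]]'
python3 -m jog '[[0,0,0,0,0,1,1],[0,0,0,0,0,1,1],[0,0,0,0,0,1,1],[0,0,0,0,0,1,1],[0,0,0,0,0,0.74,1]]'
python3 -m jog '[[0,0,0,0,0,0,-1],[0,0,0,0,0,0,-1],[0,0,0,0,0,0,-1],[0,0,0,0,0,0,-1],[0,0,0,0,0,0,-1]]' 40
python3 -m jog '[[0,0,0,0,0,0,-1],[0,0,0,0,0,0,-1]]'
```

```text
t: 20.18
tool_pos: [0.4619, -0.0288, 0.2093]
tool_rot: [2.325, 2.11, 0.001]
contact_force: [0.6, 0.4, 0.6]
opening: 0.0856
grip_force: 0.0
t: 20.8
tool_pos: [0.4623, -0.0285, 0.0663]
tool_rot: [2.325, 2.111, 0.001]
contact_force: [-0.1, 0.5, 0.3]
opening: 0.0854
grip_force: 0.0
t: 21.42
tool_pos: [0.4634, -0.0287, 0.0682]
tool_rot: [2.323, 2.11, 0.004]
contact_force: [1.2, -0.1, 6.3]
opening: 0.0454
grip_force: 42.7
t: 21.68
tool_pos: [0.4634, -0.0287, 0.0682]
tool_rot: [2.323, 2.11, 0.004]
contact_force: [0.8, 0.4, 6.2]
opening: 0.0457
grip_force: 42.7
```

```bash
python3 -m jog '[[0,0,0,0,0,-0.4,-1],[0,0,0,0,0,-1,-1],[0,0,0,0,0,-1,-1],[0,0,0,0,0,-1,-1],[0,0,0,0,0,-1,-1]]' >/dev/null
python3 -m jog '[[0,0,0,0.5,0.3,-0.8,-1],[0,0,0,1,0.7,0,-1],[0,0,0,1,1,0,-1],[0,0,0,1,0.7,0,-1],[0,0,0,1,0.3,0,-1]]' >/dev/null
python3 -m jog '[[0,0,0,1,0,0,-1],[0,0,0,1,0,0,-1],[0,0,0,1,0,0,-1],[0,0,0,1,0,0,-1],[0,0,0,1,0,0,-1]]' >/dev/null
python3 -m jog '[[0,0,0,1,0,0,-1],[0,0,0,0.6,0,0,-1],[0,0,0,0.4,0,0,-1],[0,0,0,0,0,0,-1],[0,0,0,0,0,0,-1]]'
python3 - <<'E'
from h import *
from station import status
grab('side','top','wrist')
o=status.get_obs();Rm=R.from_rotvec(o['tool_rot']).as_matrix();print(Rm.round(4),np.degrees(np.arctan2(Rm[1,1],Rm[0,1])))
print(Rm.T@(np.array([.5852,.3072,.0762])-o['tool_pos'])*1000/30)
b=o['tool_pos']-[0,0,.0682]
print(b)
S=proj('side',[b])[0];print(S)
# predicted tin corners, drawn on wrist+side
a=cam('wrist')[3].copy();s=cam('side')[3].copy();off=b
for n,im in(('wrist',a),('side',s)):
  for z in(0,.11):
    q=[off+Rm@np.array([i,j,0])+[0,0,z] for i,j in((.032,.023),(.032,-.023),(-.032,-.023),(-.032,.023))]
    for p in proj(n,q): cv2.circle(im,tuple(int(round(v)) for v in p),1,(255,0,0),-1)
x,y=int(S[0])-50,int(S[1])-110
cv2.imwrite('pics/fin.png',np.hstack([cv2.resize(a[:,120:520],(400,480)),cv2.resize(s[y:y+144,x:x+120],(400,480),interpolation=cv2.INTER_CUBIC)])[:,:,::-1]);print(x,y)
E
```

```text
t: 24.18
tool_pos: [0.5844, 0.3056, 0.2219]
tool_rot: [2.326, 2.111, -0.001]
contact_force: [0.4, 0.7, -3.2]
opening: 0.0456
grip_force: 42.1
[[ 9.700e-02  9.953e-01  1.000e-04]
 [ 9.953e-01 -9.700e-02 -1.000e-04]
 [-1.000e-04  1.000e-04 -1.000e+00]] -5.565666392115084
[0.05290168 0.0181595  4.86417236]
[0.58449263 0.30569372 0.15392533]
[171.59529699 276.79570654]
121 166
```

View pics/fin.png

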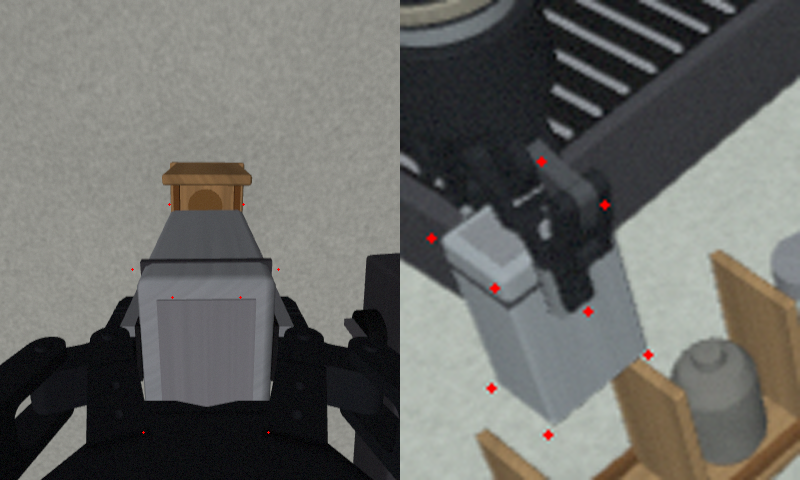

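The tin hangs upright. Both views match the predicted outline, with the corners inset only by the tin's rounding, and the pocket lies straight below. I'll lower it in.

```bash
python3 -m jog '[[0,0,0,0.05,0.02,0.4,-1],[0,0,0,0,0,0.6,-1],[0,0,0,0,0,0.6,-1],[0,0,0,0,0,0,-1]]'
python3 -m jog '[[0,0,0,0,0,0.6,-1],[0,0,0,0,0,0.6,-1],[0,0,0,0,0,0.6,-1],[0,0,0,0,0,0.6,-1],[0,0,0,0,0,0,-1]]'
python3 -m jog '[[0,0,0,0,0,0.3,-1],[0,0,0,0,0,0.3,-1],[0,0,0,0,0,0,-1]]'
```

```text
t: 24.82
tool_pos: [0.5833, 0.3071, 0.17]
tool_rot: [-2.324, -2.11, 0.009]
contact_force: [0.2, -0.0, -2.2]
opening: 0.0462
grip_force: 42.0
t: 25.45
tool_pos: [0.5835, 0.3072, 0.0989]
tool_rot: [-2.324, -2.111, 0.007]
contact_force: [-1.1, 1.1, -3.3]
opening: 0.0457
grip_force: 42.0
t: 25.82
tool_pos: [0.5845, 0.3076, 0.083]
tool_rot: [-2.325, -2.112, 0.003]
contact_force: [-0.1, 0.3, -2.7]
opening: 0.0457
grip_force: 42.1
```

```bash
python3 -m jog '[[0,0,0,0,0,0.08,-1],[0,0,0,0,0,0.08,-1],[0,0,0,0,0,0,-1]]'
python3 -m jog '[[0,0,0,0,0,0.04,-1],[0,0,0,0,0,0,-1]]'
python3 -m jog '[[0,0,0,0,0,0.03,-1],[0,0,0,0,0,0,-1]]'
```

```text
t: 26.2
tool_pos: [0.5851, 0.3078, 0.0791]
tool_rot: [-2.326, -2.112, 0.0]
contact_force: [-0.2, 0.3, -2.8]
opening: 0.0456
grip_force: 42.1
t: 26.45
tool_pos: [0.5851, 0.3078, 0.078]
tool_rot: [-2.326, -2.112, 0.0]
contact_force: [0.6, -0.6, -2.7]
opening: 0.0457
grip_force: 42.1
t: 26.7
tool_pos: [0.5851, 0.3078, 0.077]
tool_rot: [-2.326, -2.112, 0.0]
contact_force: [0.6, 0.5, -3.1]
opening: 0.0453
grip_force: 42.1
```

```bash
python3 -m jog '[[0,0,0,0,0,0.03,-1],[0,0,0,0,0,0,-1]]'
python3 -m jog '[[0,0,0,0,0,0.03,-1],[0,0,0,0,0,0,-1]]'
```

```text
t: 26.95
tool_pos: [0.5852, 0.3079, 0.0762]
tool_rot: [2.326, 2.112, 0.0]
contact_force: [0.6, 0.7, -1.7]
opening: 0.0453
grip_force: 42.1
t: 27.2
tool_pos: [0.5852, 0.3079, 0.0762]
tool_rot: [-2.326, -2.112, 0.0]
contact_force: [-3.3, -0.6, 4.3]
opening: 0.0457
grip_force: 42.6
```

The floor now carries it, at the predicted TCP height of 0.0762. I'll open the fingers, retreat straight up and check.

```bash
python3 -m jog '[[0,0,0,0,0,0,1],[0,0,0,0,0,0,1],[0,0,0,0,0,0,1],[0,0,0,0,0,0,1],[0,0,0,0,0,0,1]]'
python3 -m jog '[[0,0,0,0,0,-0.4,1],[0,0,0,0,0,-1,1],[0,0,0,0,0,-1,1],[0,0,0,0,0,-1,1],[0,0,0,0,0,-1,1]]' >/dev/null
python3 -m jog '[[0,0,0,-1,0,-1,1],[0,0,0,-1,0,0,1],[0,0,0,-1,0,0,1],[0,0,0,-1,0,0,1],[0,0,0,-0.5,0,0,1]]'
python3 -m jog '[[0,0,0,0,0,0,1],[0,0,0,0,0,0,1]]' >/dev/null
python3 - <<'E'
from h import *
grab('side','wrist')
a=cam('wrist')[3];s=cam('side')[3]
cv2.imwrite('pics/end.png',np.hstack([cv2.resize(a[:,120:520],(400,480)),cv2.resize(s[205:349,140:260],(400,480),interpolation=cv2.INTER_CUBIC)])[:,:,::-1])
E
```

```text
t: 27.82
tool_pos: [0.5851, 0.3078, 0.0753]
tool_rot: [2.326, 2.112, 0.0]
contact_force: [0.5, 0.4, 0.4]
opening: 0.0854
grip_force: 0.0
t: 29.08
tool_pos: [0.5722, 0.1724, 0.2384]
tool_rot: [2.326, 2.11, 0.002]
contact_force: [-0.3, 0.3, 0.1]
opening: 0.0854
grip_force: 0.0
```

View pics/end.png

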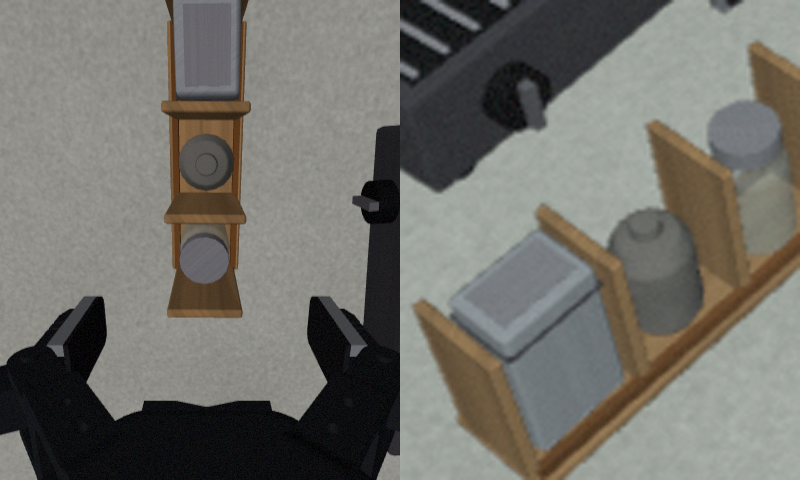

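The tin sits upright and square in the +y pocket, lid at (207,45) in the wrist view, with its top level with the walls. The salt pot and jar are untouched.

```bash
python3 -c "from station import finish_job; print(finish_job())"
```

```text
the job is handed in; nothing more can be done
None
```

The tin was lowered into the empty +y pocket (bay_a) and let go: it stands upright on the floor with its broad faces to the front and back, the salt pot and jar look undisturbed, and the job is handed in (no verdict was returned).

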